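# Carry a rectifier disc on a lifter blade to its clamp nest

### The job

Pick up the flat-bladed lifter by its wooden handle, slide the blade under the cleaned rectifier disc on the timber drying rack, and carry the disc balanced level on the blade to the metal clamp nest. Lower it flat onto the nest's two rails, centred between the side cheeks, draw the blade out, and stand the lifter back on its rubber mat, then let go. Keep gripper and arm off the disc, never tip or drop it, and leave the other things on the bench where they are.

Things in the scene. Friction and masses are not known exactly. Their poses are not given: they have to be found in the camera images.
- lifter: Lifter, about 180 g, standing on the mat. Origin: centre of its underside, under the handle; z up, x to the blade tip. Flat steel blade 26 mm wide, 4 mm thick, underside at z 0, bare from x 22 mm to its square tip at x 115 mm. Foot plate 44 x 44 x 6 mm centred on the origin; on it the upright wooden handle, 30 mm along x, 20 mm along y (grip across y), up to z 66 mm.
- lifter_load (a point): On the top face of the lifter's blade, 88 mm in front of the handle's axis and 27 mm short of the tip: a good place for the disc's centre. Axes as the lifter's.
- disc: Disc rectifier: flat round puck, 56 mm diameter, 14 mm high, steel faces and white ceramic rim, about 120 g. Origin: centre of its underside; z up. It starts lying loose across the two rails of the drying rack, within 7 mm of the middle; its yaw means nothing.
- rack: Drying rack of pale timber, fixed. Origin: centre of its underside; z up. Base 84 x 84 x 10 mm; two plain rails along x, 76 mm long, 14 mm wide, tops at z 34 mm; between them a clear channel 40 mm wide (z 10 to 34 mm), open at both ends: the blade enters it along +x from the front (-x), under the disc.
- nest: Clamp nest of grey metal, fixed. Origin: on its underside, under the middle of the rails; z up. Base 10 mm high, x -42 to 88 mm, 100 mm wide. Rails and channel as the rack's, entered from the front (-x). Outside the rails two cheeks, 56 mm long, inner faces at y -34 and 34 mm, tops at z 42 mm. Column and swung-aside clamp arm behind: x 58 to 82 mm, y -25 to 68 mm, up to z 94 mm.
- nest_seat (a point): Where the centre of the disc's underside belongs: midway between the nest's cheeks and midway along them, level with the rail tops, 34 mm above the bench; nothing is above it. Axes as the nest's.
- mat: Black rubber mat, fixed, 190 x 90 x 3 mm (long side x), on which the lifter stands at the start. Origin: centre of its underside; the top is 3 mm above the bench.
- heatsink: Bystander: finned aluminium heat sink, 75 x 60 x 34 mm, origin at the centre of its underside.
- meter: Bystander: black hand-held meter lying on its back, 150 x 75 x 46 mm, origin at the centre of its underside.
- jar: Bystander: small amber glass jar with a steel lid, 52 mm diameter, 65 mm high, origin at the centre of its underside.
- screwdriver: Bystander: screwdriver lying flat beside the work, handle to its -x; origin on the underside.
There are look-alikes about, which are no part of the job. What is shaped like the lifter but yellow is not meant.

How it is judged:
By the outcome, as a careful person would: the job done as asked, in the order asked, and still so for the second after the job is handed in, with the robot touching nothing.
It also fails if it takes over 64 s, if anything falls off the work surface, if the arm or the gripper's body presses on something with over 40 N, if the wrist force passes 120 N, or if a joint passes its speed limit or range.

### The arm

A 7-joint arm with a two-finger parallel gripper is mounted at the origin on the work surface. World frame = base frame: x ahead of the robot, y to its left, z up, the work surface at z = 0. Lengths are in m, angles in rad, forces in N, time in s.
With the tool pointing down it reaches from about 0.4 to 0.85 m from the base axis. Payload 4.5 kg.
Tool frame: the origin (TCP) lies on the centre line of the jaws, within the pads' length; the fingertips stand ahead of it and the grasp point (between the pads) lies 6 mm ahead of it (r.tcp_to_tips is the x of the fingertips in the tool frame, in m); x points along the fingers, y is the direction in which the jaws open and shut, and the axes are right-handed (so a half turn about x gives the same grasp; the last joint's range is limited). The gripper opens to 88 mm and grips with 3 to 60 N. Pads are 18 mm wide; open, the fingers measure 123 mm over their backs; the gripper's body (75 mm by 187 mm) begins 45 mm behind the grasp point.
Start: joints at [-1.204, 0.689, -0.195, 1.565, 0.157, 0.902, -0.215], TCP at [0.204, 0.591, 0.264] pointing down, gripper open.
Joint ranges: [-3.01, 3.01], [-0.46, 2.08], [-1.47, 1.51], [0.13, 2.56], [-1, 4.14], [0.04, 2.09], [-2.66, 2.66]. Speed limits (rad/s): [2.57, 2.57, 3.14, 3.14, 3.14, 3.14, 3.14].

### API

Orientations are given as a unit quaternion [x, y, z, w].
In Python, from plant import r gives the robot as it stands.
- The arm moves only by the tool play_rows, never from a script. Its argument "targets" is a list of rows, each a list of 3 entries, a list of its own where there are three numbers: the turn, a rotation vector about the world's x, y, z in rad, then the shift along the world's x, y, z in units of 40 mm (1.0 is 40 mm), then the closure in counts, from 0 (fully open) to 255 (shut). A call has 1 to 5 rows; each row shifts and turns the commanded pose from where the row before left it; what a row does not reach is not made up. A row lasts 1/10 s, in which the tool goes at most 50 mm and 8.59 degrees, less where a joint would pass 70% of its speed; a pose out of reach is approached as far as the arm can. A call is refused whole if a number of a shift passes 1 or a number of a turn 0.15, either way. A call with a gripper value outside its range is refused whole. The fingers move at their own pace and stop on an object; "newtons" is the grip in N (left out, the last holds). Time passes only in rows, so rows that do not move let the fingers close. It gives the time, the measured TCP pose, the force and the opening at its end, in the units of the state.
- r.get_state(): the state, without advancing time (a new reading comes with each control period).
- r.snapshot(name): name is "scene" or "top" or "wrist"; returns a dict with "color" (400x640x3 uint8, red, green, blue), "fx", "fy", "cx", "cy" (pixels), "cam_to_world" (4x4, takes a point from camera to world coordinates). Camera axes: x right, y up, looking along -z (the intrinsics and any distortion apply to the point x, -y, -z); pixel columns grow to the right and rows downward; lengths in m; the calibration is good to about 2 mm. A picture is of the moment at which its call begins. There is no depth.
- r.finish_job(): hands the job in, once; it reports no verdict.
The state is a dict: "clock": time; "q": joint angles; "qd": joint speeds; "joint_torque": joint torques, N m; "tool_pos": TCP position; "eef_rot": TCP orientation; "contact_force": force on the tool from outside, world axes, zero at the start; "moment": the same for the moment, N m; "opening": opening from 0.0 (shut) to 1.0 (fully open).
Only numpy, scipy, OpenCV 4.12 (cv2) and the standard library are available. Lean on these libraries where they do the work, as an engineer would, in place of code of your own. Each camera call takes 0.05 s, during which the arm holds its last target.

## Working session

There is one attempt and no reset: what is moved stays moved. The work goes in short steps, Python scripts to look and compute and a tool call to move; the robot and the scene stay as the last step left them, time stands still between calls to the robot, and variables do not carry over. Pictures are saved under pics/ and viewed, and the job is handed in when it is done.

Besides the shell and the picture viewer there is one more tool, called as name(argument=value, ...), one argument or row to a line, values as JSON. play_rows: Moves the arm, as the interface text tells. Its arguments: {"type":"object","properties":{"targets":{"type":"array","items":{"type":"array"}},"newtons":{"type":"number"}},"required":["targets"]}

```bash
ls; mkdir -p pics; python3 - <<'E'
from plant import r
import cv2, numpy as np
print(r.get_state(), r.tcp_to_tips)
for n in ("scene","top","wrist"):
    s=r.snapshot(n); cv2.imwrite(f"pics/a_{n}.png",s["color"][:,:,::-1])
    print(n,s["fx"],s["fy"],s["cx"],s["cy"],[k for k in s]); print(np.round(s["cam_to_world"],4).tolist())
E
```

```text
pics
{'clock': 0.0, 'q': array([-1.20416686,  0.68996042, -0.19449119,  1.56633611,  0.15729439,
        0.90249911, -0.2151214 ]), 'qd': array([-2.06314583e-03,  1.13895164e-03,  9.78371075e-05,  8.79640187e-06,
        2.49634078e-03,  5.44890635e-04, -7.78577176e-04]), 'joint_torque': array([ 3.97965123e-04, -5.27564728e+01, -1.26641627e+00, -1.53434175e+01,
       -5.25306864e-02,  6.42060550e-03,  1.62612891e-04]), 'tool_pos': array([0.20406296, 0.59013148, 0.26292623]), 'eef_rot': array([ 0.11647748,  0.69739584, -0.11775507,  0.69728458]), 'contact_force': array([ 0.85935713, -0.11547397, -0.41315835]), 'moment': array([ 0.0005334 , -0.03845038, -0.01011308]), 'opening': 1.0005695853578547} 0.025
scene 475.60993325211393 475.60993325211393 320.3596831293115 196.06344746343314 ['color', 'fx', 'fy', 'cx', 'cy', 'cam_to_world']
[[0.7284, -0.581, 0.3633, 1.0075], [0.6852, 0.6173, -0.3866, -0.4853], [0.0004, 0.5305, 0.8477, 1.0959], [0.0, 0.0, 0.0, 1.0]]
top 434.5714113936455 434.5714113936455 323.1622388978097 198.51419905866467 ['color', 'fx', 'fy', 'cx', 'cy', 'cam_to_world']
[[-0.0098, 0.998, -0.0629, 0.468], [-0.9997, -0.0084, 0.0225, 0.0147], [0.0219, 0.0631, 0.9978, 1.4001], [0.0, 0.0, 0.0, 1.0]]
wrist 281.4079486336193 281.4079486336193 318.530781652239 199.54738227199024 ['color', 'fx', 'fy', 'cx', 'cy', 'cam_to_world']
[[0.3265, -0.9069, -0.2663, 0.1346], [0.9452, 0.3127, 0.0937, 0.6131], [-0.0017, -0.2823, 0.9593, 0.3852], [0.0, 0.0, 0.0, 1.0]]
```

View pics/a_scene.png

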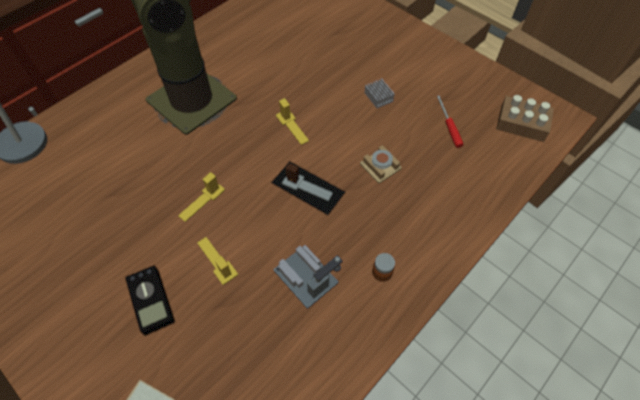

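View pics/a_top.png

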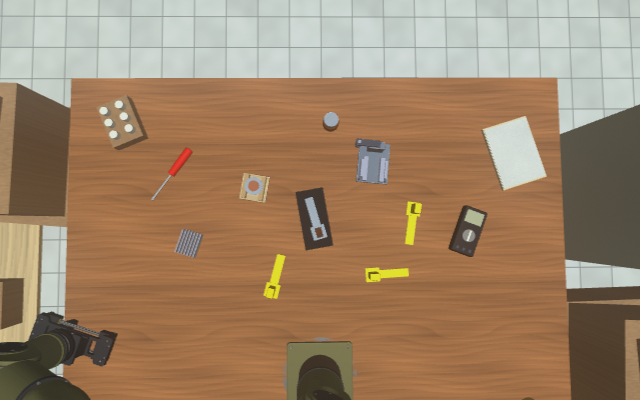

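View pics/a_wrist.png

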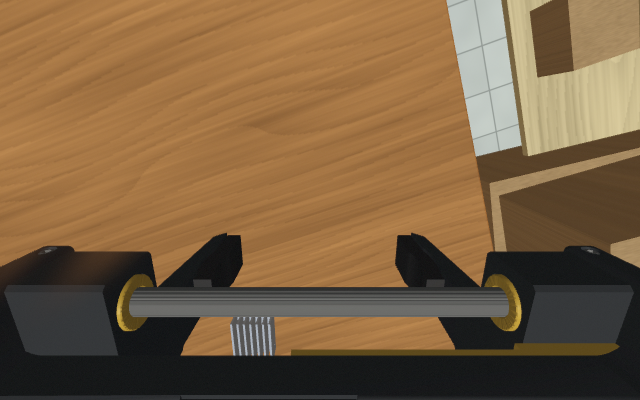

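The scene shows the wooden-handled steel lifter on the black mat at scene (292,172)→(330,190) and top (319,233)→(311,200). The three yellow look-alikes are at top (272,290), (373,275) and (413,210). Next I'll check enlarged crops.

```bash
python3 - <<'E'
import cv2, numpy as np
t=cv2.imread("pics/a_top.png"); s=cv2.imread("pics/a_scene.png")
def c(im,x,y,w,h,f): return cv2.resize(im[y:y+h,x:x+w],None,fx=f,fy=f,interpolation=cv2.INTER_CUBIC)
cv2.imwrite("pics/b_top.png",c(t,230,125,170,130,4.7))
cv2.imwrite("pics/b_scene.png",c(s,260,140,160,120,5))
cv2.imwrite("pics/b_scene2.png",c(s,260,230,140,90,5))
E
```

```text
(no output)
```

View pics/b_top.png

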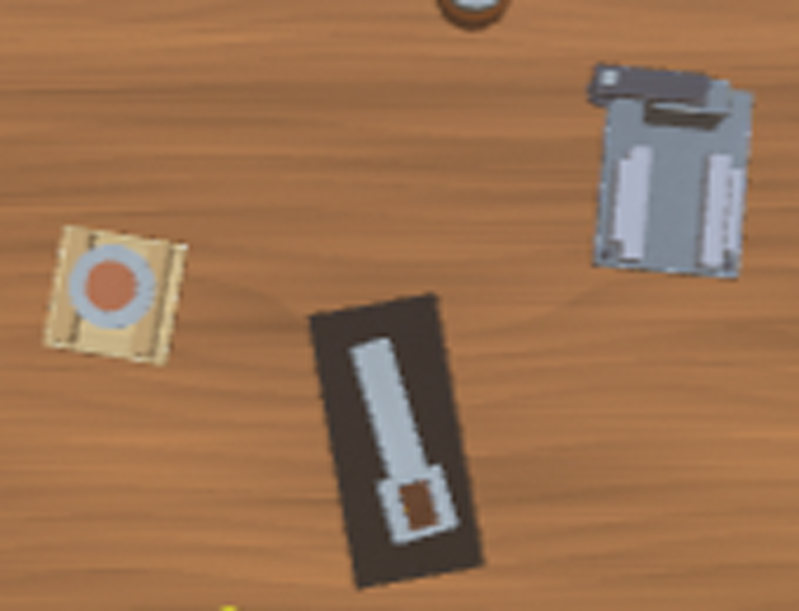

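View pics/b_scene.png

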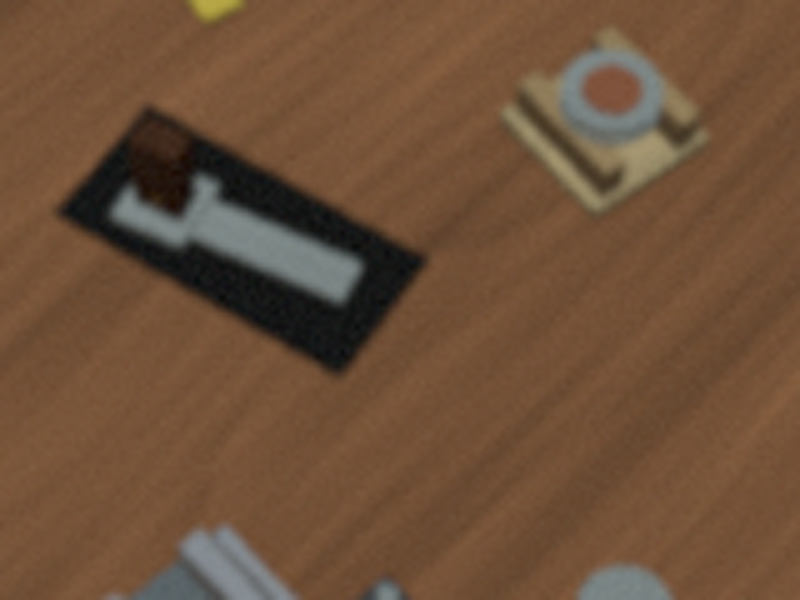

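View pics/b_scene2.png

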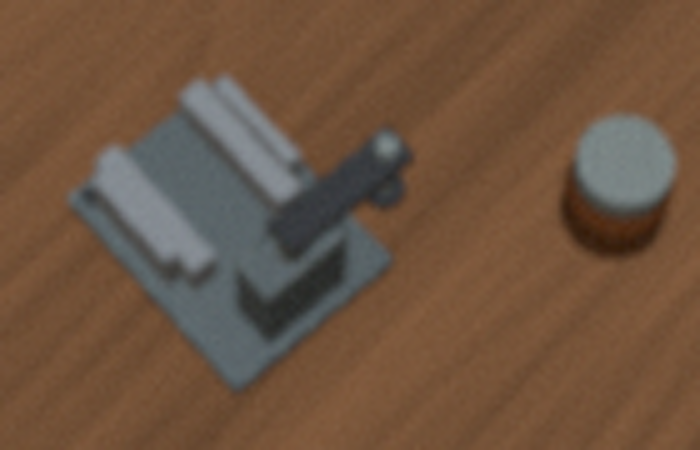

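```bash
cat > h.py <<'E'
import cv2, numpy as np
from scipy.optimize import least_squares
from scipy.spatial.transform import Rotation as R
def proj(s,P):
    T=np.linalg.inv(s["cam_to_world"]); p=np.atleast_2d(P)@T[:3,:3].T+T[:3,3]
    return np.c_[s["cx"]+s["fx"]*p[:,0]/-p[:,2], s["cy"]-s["fy"]*p[:,1]/-p[:,2]]
def back(s,uv,z):
    T=np.asarray(s["cam_to_world"]); uv=np.atleast_2d(uv)
    d=np.c_[(uv[:,0]-s["cx"])/s["fx"],-(uv[:,1]-s["cy"])/s["fy"],-np.ones(len(uv))]@T[:3,:3].T
    return T[:3,3]+d*((z-T[2,3])/d[:,2])[:,None]
def place(p,L,z0=0):
    L=np.atleast_2d(np.array(L,float)); c,s=np.cos(p[2]),np.sin(p[2])
    return np.c_[p[0]+c*L[:,0]-s*L[:,1],p[1]+s*L[:,0]+c*L[:,1],z0+L[:,2]]
def fit(obs,p0,z0=0):
    f=lambda p:np.concatenate([(proj(s,place(p,L,z0))-np.array(uv)).ravel() for s,L,uv in obs])
    q=least_squares(f,p0); return q.x,q.fun
def save(): pass
E
python3 - <<'E'
from h import *
from plant import r
S={n:r.snapshot(n) for n in("scene","top")}
import pickle; pickle.dump(S,open("S0.pkl","wb"))
t,s=S["top"],S["scene"]
T=lambda *a:[((u+.5)/4.7-.5+230,(v+.5)/4.7-.5+125) for u,v in a]
A=lambda *a:[((u+.5)/5-.5+260,(v+.5)/5-.5+140) for u,v in a]
B=lambda *a:[((u+.5)/5-.5+260,(v+.5)/5-.5+230) for u,v in a]
m=.001
# lifter: blade tip corners (top z4), foot corners z6, handle top
Lt=np.array([[115,13,4],[115,-13,4],[22,22,6],[22,-22,6],[-22,-22,6],[-22,22,6]])*m
o=[(t,Lt,T((350,349),(387,338),(378,482),(440,464),(459,523),(397,543)))]
p,e=fit(o,[.4,0,.2],.003); print("lifter top",p,np.abs(e).max())
o2=[(s,np.array([[115,13,4],[115,-13,4],[-22,-22,6]])*m,A((365,262),(345,306),(110,212)))]
p2,e=fit(o2,[.4,0,.2],.003); print("lifter scene",p2,np.abs(e).max())
p,e=fit(o+o2,[.4,0,.2],.003);print("lifter both",p,np.abs(e).max())
# mat
M=np.array([[95,45,3],[95,-45,3],[-95,-45,3],[-95,45,3]])*m
om=[(t,M,T((308,316),(437,293),(484,566),(357,588)))]; om2=[(s,M,A((426,260),(340,374),(57,211),(147,106)))]
for x in (om,om2,om+om2):
  pm,e=fit(x,[.4,0,.2]);print("mat",pm,np.abs(e).max())
K=np.array([[42,42,10],[42,-42,10],[-42,-42,10],[-42,42,10]])*m
orr=[(t,K,T((64,226),(187,244),(166,364),(44,346)))]; or2=[(s,K,A((708,130),(598,204),(500,107),(612,27)))]
for x in (orr,or2,orr+or2):
  pr,e=fit(x,[.5,.2,-.1]);print("rack",pr,np.abs(e).max())
N=np.array([[88,-50,10],[-42,-50,10],[-42,50,10]])*m
on=[(t,N,T((752,92),(739,277),(593,266)))]
on2=[(s,np.array([[88,-50,10],[-42,-50,10],[88,50,10]])*m,B((238,380),(68,193),(391,257)))]
for x in (on,on2,on+on2):
  pn,e=fit(x,[.5,-.1,-.1]);print("nest",pn,np.abs(e).max(),e.round(1))
print("disc top",back(t,T((111,286)),.048)," scene",back(s,A((611,90)),.048))
print("disc in rack",(R.from_euler('z',-pr[2]).apply(back(t,T((111,286)),.048)[0]-[pr[0],pr[1],0])))
q=R.from_quat(r.get_state()["eef_rot"]);print(q.as_matrix().round(3))
c=r.snapshot("wrist")["cam_to_world"]; print("cam in tool",q.inv().apply(c[:3,3]-r.get_state()["tool_pos"]))
vis=[cv2.cvtColor(t["color"],4),cv2.cvtColor(s["color"],4)]
E
```

```text
lifter top [ 0.44952632 -0.00124394  0.29455092] 0.37101280477864407
lifter scene [ 0.45021337 -0.0019477   0.27605465] 0.9315903182688032
lifter both [ 0.44968469 -0.00142857  0.2840554 ] 1.4102665159175842
mat [0.49273528 0.01343304 0.16569341] 0.36406943175842343
mat [0.49270287 0.01156872 0.16686202] 0.9492522804908958
mat [0.49263582 0.01243406 0.1661671 ] 1.0623580709738576
rack [ 0.59326007  0.2039981  -0.16126669] 0.24228951481748595
rack [ 0.58980662  0.20652557 -0.16253263] 1.2555341187066063
rack [ 0.59153504  0.20505045 -0.16196982] 1.8755592132168886
nest [ 0.64787425 -0.17605681 -0.09084637] 0.2173435721203134 [ 0.  -0.2 -0.1  0.2  0.1 -0. ]
nest [ 0.64667447 -0.17631204 -0.10256132] 0.9583752697081422 [-0.3  1.  -0.3 -0.4  0.7 -0.6]
nest [ 0.64712144 -0.17633014 -0.09907474] 1.0615908706463415 [ 0.3  0.2 -0.1  0.6  0.1  0.1 -0.1  1.1 -0.2 -0.2  0.8 -0.6]
disc top [[0.59576125 0.20165912 0.048     ]]  scene [[0.59584838 0.19841895 0.048     ]]
disc in rack [ 0.0047178  -0.00266541  0.048     ]
[[-0.     0.327  0.945]
 [-0.001  0.945 -0.327]
 [-1.    -0.001  0.   ]]
cam in tool [-0.12207    -0.00131237 -0.07308509]
```

The wood-handled lifter on the mat is confirmed in the crop at handle (417,505) and blade tip (368,343). I'll move above it and turn so the wrist camera ends up on the blade side.

play_rows(
  targets=[
    [[0, 0, -0.148], [0.36, -0.87, 0], 0],
    [[0, 0, -0.148], [0.36, -0.87, 0], 0],
    [[0, 0, -0.148], [0.36, -0.87, 0], 0],
    [[0, 0, -0.148], [0.36, -0.87, 0], 0],
    [[0, 0, -0.148], [0.36, -0.87, 0], 0],
  ],
  newtons=50,
)

```text
clock: 0.8
tool_pos: [0.2766, 0.4154, 0.2639]
eef_rot: [0.363, 0.607, -0.363, 0.607]
contact_force: [1.3, 0.5, 0.1]
opening: 1.005
```

```bash
python3 -c "
from plant import r
s=r.get_state();print(s['q'].round(3),s['tool_pos'].round(4),s['contact_force'])
from h import R
print(R.from_quat(s['eef_rot']).as_matrix().round(3))"
```

```text
[-1.075e+00  5.240e-01 -1.000e-03  1.945e+00  1.000e-03  6.720e-01
 -5.850e-01] [0.2766 0.4154 0.2639] [1.30159547 0.53231619 0.10630199]
[[ 0.     0.881  0.472]
 [ 0.     0.472 -0.881]
 [-1.     0.    -0.   ]]
```

play_rows(
  targets=[
    [[0, 0, -0.148], [0.36, -0.87, 0], 0],
    [[0, 0, -0.148], [0.36, -0.87, 0], 0],
    [[0, 0, -0.148], [0.36, -0.87, 0], 0],
    [[0, 0, -0.148], [0.36, -0.87, 0], 0],
    [[0, 0, -0.148], [0.36, -0.87, 0], 0],
  ],
)

```text
clock: 1.3
tool_pos: [0.3486, 0.2415, 0.264]
eef_rot: [0.558, 0.434, -0.558, 0.434]
contact_force: [0.2, -0.3, 0.3]
opening: 1.004
```

play_rows(
  targets=[
    [[0, 0, -0.148], [0.36, -0.87, 0], 0],
    [[0, 0, -0.148], [0.36, -0.87, 0], 0],
    [[0, 0, -0.148], [0.36, -0.87, -0.4], 0],
    [[0, 0, -0.148], [0.36, -0.87, -0.8], 0],
    [[0, 0, -0.148], [0.36, -0.87, -0.8], 0],
  ],
)

```text
clock: 1.8
tool_pos: [0.4215, 0.0678, 0.1833]
eef_rot: [0.678, 0.203, -0.676, 0.204]
contact_force: [0.3, 1.3, -0.2]
opening: 0.999
```

```bash
python3 -c "
from plant import r
import cv2
s=r.get_state();print(s['q'].round(3),s['tool_pos'].round(4),s['contact_force'])
from h import R
print(R.from_quat(s['eef_rot']).as_matrix().round(3))
w=r.snapshot('wrist');cv2.imwrite('pics/c_w.png',w['color'][:,:,::-1])
import pickle;pickle.dump(w,open('w1.pkl','wb'))
"
```

```text
[-0.413  0.615  0.229  2.237 -0.421  0.326 -0.811] [0.4215 0.0678 0.1833] [ 0.32360843  1.27065991 -0.22123657]
[[ 0.003  0.551 -0.834]
 [ 0.    -0.834 -0.551]
 [-1.     0.001 -0.003]]
```

View pics/c_w.png

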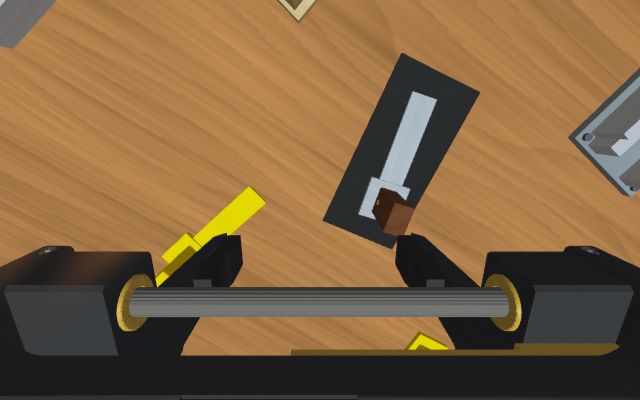

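The wrist view shows the blade tip at (424,95), the foot plate at (385,200), the brown handle at (393,212), and the mat corners (402,53), (480,93) and (323,221). I'll use these to refine the lifter pose.

```bash
python3 - <<'E'
from h import *
import pickle
w=pickle.load(open('w1.pkl','rb')); m=.001
p,e=fit([(w,np.array([[115,13,4],[115,-13,4],[22,22,6],[22,-22,6],[-22,22,6]])*m,[(411,91),(437,99),(372,177),(411,188),(359,215)])],[.45,0,.28],.003)
print(p,e.round(1))
pm,e=fit([(w,np.array([[95,45,3],[95,-45,3],[-95,45,3],[-95,-45,3]])*m,[(402,53),(480,93),(323,221),(392,249)])],[.49,0,.16]);print(pm,e.round(1))
print("lifter in mat",R.from_euler('z',-pm[2]).apply([p[0]-pm[0],p[1]-pm[1],0]),p[2]-pm[2])
tz=-0.834,-.551; print(np.arctan2(tz[1],tz[0]))
E
```

```text
[ 0.4473926  -0.00309677  0.29808621] [ 0.7  0.1 -1.1 -0.1  0.4  0.2 -0.3  0.4  0.3 -0.6]
[0.49033553 0.01171611 0.16984117] [-0.2  0.   0.4 -0.3 -0.4 -0.1  0.2  0.6]
lifter in mat [-0.04482881 -0.00734129  0.        ] 0.12824503372958426
-2.557752068185379
```

play_rows(
  targets=[
    [[0, 0, -0.145], [0.335, -0.875, 0], 0],
    [[0, 0, -0.145], [0.335, -0.875, 0], 0],
    [[0, 0, 0], [0, 0, -0.6], 0],
    [[0, 0, 0], [0, 0, -0.6], 0],
    [[0, 0, 0], [0, 0, 0], 0],
  ],
)

```text
clock: 2.35
tool_pos: [0.4459, -0.0012, 0.1341]
eef_rot: [-0.698, -0.106, 0.701, -0.105]
contact_force: [-0.6, 0.4, -0.0]
opening: 0.999
```

```bash
python3 -c "
from plant import r
import cv2
s=r.get_state();print(s['q'].round(3),s['tool_pos'].round(4),s['contact_force'])
from h import R
print(R.from_quat(s['eef_rot']).as_matrix().round(3))
w=r.snapshot('wrist');cv2.imwrite('pics/d_w.png',w['color'][:,:,::-1])
import pickle;pickle.dump(w,open('w2.pkl','wb'))
"
```

```text
[-0.214  0.73   0.185  2.212 -0.536  0.245 -0.824] [ 0.4459 -0.0012  0.1341] [-0.60791599  0.40938873 -0.01701819]
[[-0.004  0.294 -0.956]
 [ 0.001 -0.956 -0.294]
 [-1.    -0.002  0.004]]
```

View pics/d_w.png

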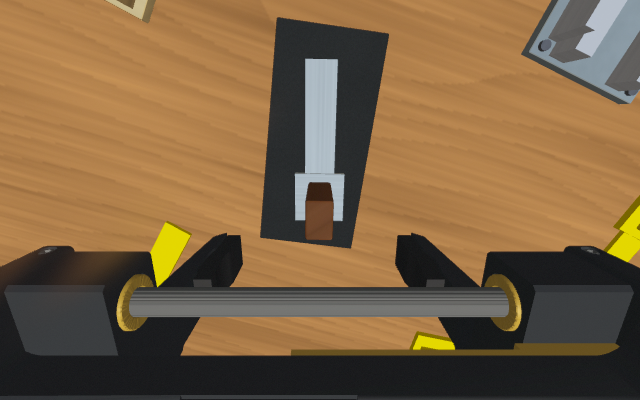

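Blade and handle are vertical in the image at column ~320, matching the finger midline at ~319.

```bash
python3 - <<'E'
from h import *
import pickle
w=pickle.load(open('w2.pkl','rb')); m=.001
p,e=fit([(w,np.array([[115,13,4],[115,-13,4],[22,22,6],[22,-22,6],[-22,22,6],[-22,-22,6]])*m,[(305.5,58.5),(338,59.5),(294.5,173.5),(344.5,174.5),(295,219),(344,221)])],[.45,0,.28],.003)
print(p,e.round(1))
pm,e=fit([(w,np.array([[95,45,3],[95,-45,3],[-95,45,3],[-95,-45,3]])*m,[(277,17),(389,35),(260,237),(352,248)])],[.49,0,.16]);print(pm,e.round(1))
print("lifter in mat",R.from_euler('z',-pm[2]).apply([p[0]-pm[0],p[1]-pm[1],0]),p[2]-pm[2])
E
```

```text
[ 0.4469152  -0.00237311  0.28390161] [ 0.1  0.5 -0.1  0.   0.7 -0.2  0.  -0.5  0.6  0.6 -1.4 -0.7]
[0.49025228 0.01210683 0.17021003] [ 0.1  0.4  0.5 -1.1  0.2  0.7 -0.9  0.5]
lifter in mat [-0.04516357 -0.00692986  0.        ] 0.11369158415557257
```

play_rows(
  targets=[
    [[0, 0, -0.005], [0.03, -0.025, -0.6], 0],
    [[0, 0, 0], [0, 0, -0.6], 0],
    [[0, 0, 0], [0, 0, -0.5], 0],
    [[0, 0, 0], [0, 0, -0.35], 0],
    [[0, 0, 0], [0, 0, 0], 0],
  ],
)

```text
clock: 2.9
tool_pos: [0.4505, -0.0018, 0.055]
eef_rot: [-0.698, -0.104, 0.701, -0.103]
contact_force: [-0.3, 0.0, 0.4]
opening: 1.002
```

play_rows(
  targets=[
    [[0, 0, 0], [0, 0, 0], 255],
    [[0, 0, 0], [0, 0, 0], 255],
    [[0, 0, 0], [0, 0, 0], 255],
    [[0, 0, 0], [0, 0, 0], 255],
    [[0, 0, 0], [0, 0, 0], 255],
  ],
  newtons=55,
)

```text
clock: 3.4
tool_pos: [0.4501, -0.0022, 0.0555]
eef_rot: [-0.699, -0.104, 0.7, -0.103]
contact_force: [-0.2, 0.5, -0.2]
opening: 0.572
```

```bash
cat > look.py <<'E'
import sys
from plant import r
import cv2,pickle
from h import *
s=r.get_state();print(s['clock'],s['q'].round(3),s['tool_pos'].round(4),s['contact_force'].round(1),s['moment'].round(2),s['opening'])
M=R.from_quat(s['eef_rot']).as_matrix();print("yaw blade",np.arctan2(-M[1,2],-M[0,2]),"tilt",M[:2,0].round(4),M[2,2].round(4))
for n in sys.argv[2:]:
    w=r.snapshot(n);cv2.imwrite(f'pics/{sys.argv[1]}_{n}.png',w['color'][:,:,::-1]);pickle.dump(w,open(f'{sys.argv[1]}_{n}.pkl','wb'))
E
python3 look.py e wrist
```

```text
3.4 [-0.121  0.893  0.039  2.221 -0.783  0.043 -0.591] [ 0.4501 -0.0022  0.0555] [-0.2  0.5 -0.2] [ 0.02  0.18 -0.03] 0.572276476320527
yaw blade 0.2938772476403265 tilt [-0.0026 -0.    ] 0.0025
```

View pics/e_wrist.png

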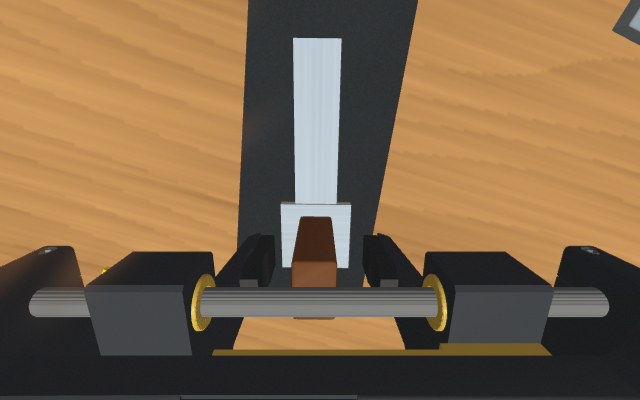

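play_rows(
  targets=[
    [[0, 0, 0], [0, 0, 0], 255],
    [[0, 0, 0], [0, 0, 0], 255],
    [[0, 0, 0], [0, 0, 0], 255],
    [[0, 0, 0], [0, 0, 0], 255],
    [[0, 0, 0], [0, 0, 0], 255],
  ],
  newtons=55,
)

```text
clock: 3.95
tool_pos: [0.4497, -0.002, 0.0551]
eef_rot: [-0.698, -0.104, 0.701, -0.103]
contact_force: [-0.3, 0.6, 0.2]
opening: 0.222
```

play_rows(
  targets=[
    [[0, 0, 0], [0, 0, 0], 255],
    [[0, 0, 0], [0, 0, 0.1], 255],
    [[0, 0, 0], [0, 0, 0.3], 255],
    [[0, 0, 0], [0, 0, 0.5], 255],
    [[0, 0, 0], [0, 0, 0.5], 255],
  ],
)

```text
clock: 4.45
tool_pos: [0.4498, -0.0025, 0.1118]
eef_rot: [-0.698, -0.103, 0.701, -0.103]
contact_force: [0.7, 0.5, -1.2]
opening: 0.219
```

```bash
python3 look.py f wrist
```

```text
4.45 [-0.224  0.784  0.209  2.213 -0.752  0.217 -0.612] [ 0.4498 -0.0025  0.1118] [ 0.7  0.5 -1.2] [-0.02  0.13 -0.05] 0.21918297463761593
yaw blade 0.2932682002763998 tilt [-0.0037 -0.0001] 0.0036
```

View pics/f_wrist.png

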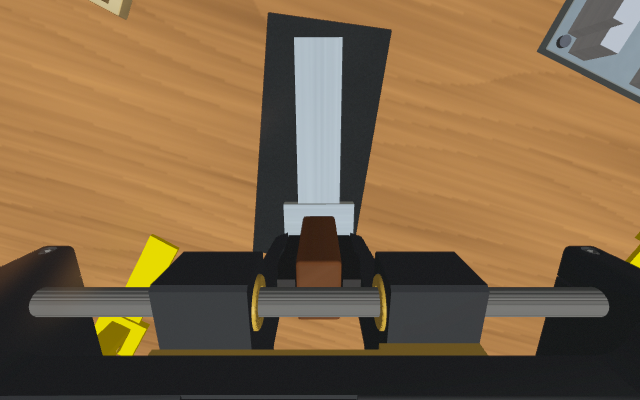

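play_rows(
  targets=[
    [[0, 0, -0.06], [-0.1, 0.6, 0.5], 255],
    [[0, 0, -0.065], [-0.1, 0.85, 0.2], 255],
    [[0, 0, -0.065], [-0.1, 0.85, 0], 255],
    [[0, 0, -0.065], [-0.1, 0.85, 0], 255],
    [[0, 0, -0.065], [-0.1, 0.85, 0], 255],
  ],
)

```text
clock: 5.0
tool_pos: [0.4297, 0.159, 0.139]
eef_rot: [-0.706, 0.01, 0.708, 0.01]
contact_force: [0.7, -0.1, -1.8]
opening: 0.222
```

play_rows(
  targets=[
    [[0, 0, -0.065], [-0.1, 0.85, 0], 255],
    [[0, 0, -0.065], [-0.1, 0.6, 0], 255],
    [[0, 0, 0], [0, 0.4, 0], 255],
    [[0, 0, 0], [0, 0, 0], 255],
    [[0, 0, 0], [0, 0, 0], 255],
  ],
)

```text
clock: 5.5
tool_pos: [0.4219, 0.231, 0.1389]
eef_rot: [-0.704, 0.055, 0.706, 0.055]
contact_force: [0.4, -0.5, -1.4]
opening: 0.226
```

```bash
python3 look.py g wrist scene
```

```text
5.5 [-0.904  0.802  0.524  2.12  -0.93   0.468 -1.373] [0.4219 0.231  0.1389] [ 0.4 -0.5 -1.4] [-0.03  0.17 -0.03] 0.2264033509599472
yaw blade -0.15592023279499984 tilt [-0.0028  0.0002] 0.0028
```

View pics/g_wrist.png

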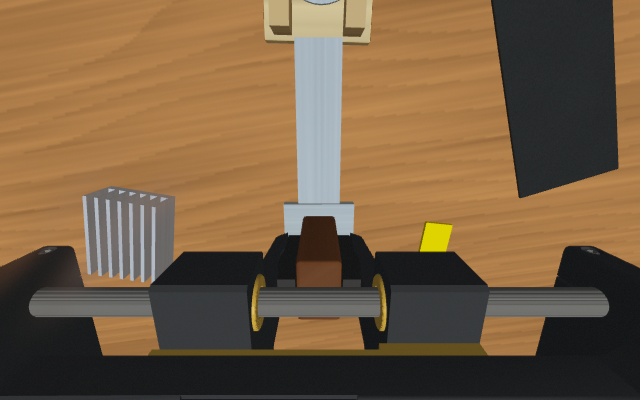

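play_rows(
  targets=[
    [[0, 0, 0], [0.4, -0.06, 0.15], 255],
    [[0, 0, 0], [0.6, -0.1, 0.15], 255],
    [[0, 0, 0], [0.4, -0.06, 0], 255],
    [[0, 0, 0], [0, 0, 0], 255],
  ],
)

```text
clock: 6.0
tool_pos: [0.4808, 0.2207, 0.1517]
eef_rot: [0.705, -0.056, -0.705, -0.057]
contact_force: [-0.2, 0.6, -1.6]
opening: 0.223
```

```bash
python3 look.py h wrist; python3 -c "
import cv2
i=cv2.imread('pics/h_wrist.png');cv2.imwrite('pics/h2.png',cv2.resize(i[0:150,220:420],None,fx=4,fy=4,interpolation=2))"
```

```text
6.0 [-0.861  0.832  0.604  1.978 -0.841  0.599 -1.412] [0.4808 0.2207 0.1517] [-0.2  0.6 -1.6] [-0.01  0.21  0.  ] 0.22254255584914767
yaw blade -0.16009886259996525 tilt [0.0009 0.0006] -0.0008
```

View pics/h2.png

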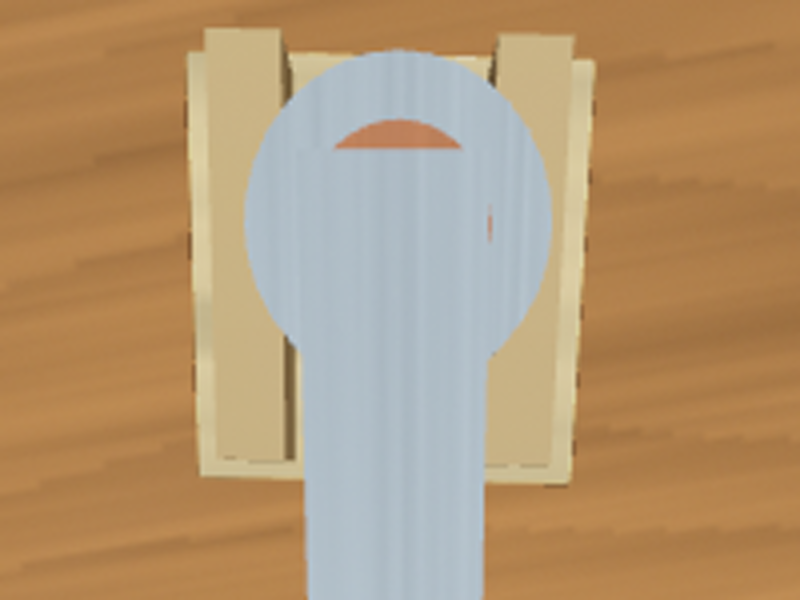

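The crop shows the disc spanning columns 245–551 (centre ~398), the rack base corners (188,53), (595,61), (202,470) and (570,480), and the blade over it centred at ~395 with its tip at row 148.

```bash
cat > m.py <<'E'
from h import *
import pickle
w=pickle.load(open('h_wrist.pkl','rb')); m=.001
C=lambda *a:[((u+.5)/4-.5+220,(v+.5)/4-.5) for u,v in a]
L=np.array([[42,42,10],[42,-42,10],[-42,42,10],[-42,-42,10],[38,34,34],[38,20,34],[38,-20,34],[38,-34,34],[-38,34,34]])*m
pr,e=fit([(w,L,C((188,52),(596,61),(201,468),(571,477),(205,28),(281,30),(499,34),(575,37),(216,457)))],[.59,.2,-.16])
print("rack",pr,e.round(1))
# disc: top face circle tangents
def f(p):
    a=np.linspace(0,2*np.pi,361); P=np.c_[p[0]+.028*np.cos(a),p[1]+.028*np.sin(a),np.full(361,.048)]
    q=proj(w,P); return np.array([q[:,0].min(),q[:,0].max(),q[:,1].min()])-t
c=C((245,50),(552,50)); t=np.array([c[0][0],c[1][0],c[0][1]])
d=least_squares(f,[.59,.2]); print("disc",d.x,d.fun)
print("disc in rack",R.from_euler('z',-pr[2]).apply([d.x[0]-pr[0],d.x[1]-pr[1],0]))
# lifter pose given tcp z
z0=.1517-.0523
lf,e=fit([(w,np.array([[115,13,4],[115,-13,4]])*m,C((300,148),(492,148))),(w,np.array([[22,22,6],[22,-22,6]])*m,[(284,203),(353,203)])],[.48,.22,-.16],z0)
print("lifter",lf,e.round(1),"load",place(lf,[.088,0,.004],z0))
E
python3 m.py
```

```text
rack [ 0.59140014  0.20337984 -0.1791423 ] [-0.5 -0.9  0.2 -0.9 -0.6  2.  -0.   1.6  0.5 -0.2  0.4 -0.3 -0.1 -0.1
 -0.2 -0.4  0.3 -0.1]
disc [0.5936081 0.2008189] [-0.11332598  0.11327135  0.00729105]
disc in rack [ 0.00262895 -0.00212653  0.        ]
lifter [ 0.47916704  0.21981214 -0.16063125] [-0.1  0.2  0.1  0.2 -0.6 -0.3  0.7 -0.3] load [[0.56603418 0.2057373  0.1034    ]]
```

View pics/h_wrist.png

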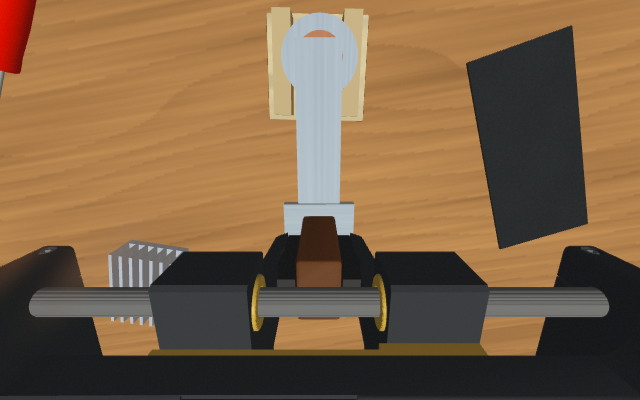

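play_rows(
  targets=[
    [[0, 0, -0.005], [-0.7, 0.115, 0], 255],
    [[0, 0, -0.005], [-0.7, 0.115, 0], 255],
    [[0, 0, 0], [0, 0, -0.6], 255],
    [[0, 0, 0], [0, 0, -0.7], 255],
    [[0, 0, 0], [0, 0, -0.6], 255],
  ],
)

```text
clock: 6.55
tool_pos: [0.4202, 0.2319, 0.0745]
eef_rot: [-0.703, 0.058, 0.706, 0.059]
contact_force: [-1.0, -1.0, -2.3]
opening: 0.217
```

play_rows(
  targets=[
    [[0, 0, 0], [0, 0, -0.085], 255],
    [[0, 0, 0], [0, 0, 0], 255],
  ],
)

```text
clock: 6.75
tool_pos: [0.421, 0.2313, 0.0717]
eef_rot: [-0.703, 0.059, 0.707, 0.059]
contact_force: [0.1, 0.6, -1.2]
opening: 0.224
```

```bash
python3 look.py i wrist scene; python3 -c "
import cv2
i=cv2.imread('pics/i_wrist.png');cv2.imwrite('pics/i2.png',cv2.resize(i[0:150,220:420],None,fx=4,fy=4,interpolation=2))
i=cv2.imread('pics/i_scene.png');cv2.imwrite('pics/i3.png',cv2.resize(i[100:220,280:440],None,fx=5,fy=5,interpolation=2))"
```

```text
6.75 [-0.747  0.887  0.252  2.136 -0.97   0.241 -1.366] [0.421  0.2313 0.0717] [ 0.1  0.6 -1.2] [ 0.01  0.18 -0.02] 0.2236478657435601
yaw blade -0.16715664351091228 tilt [-0.0052  0.0008] 0.0053
```

View pics/i2.png

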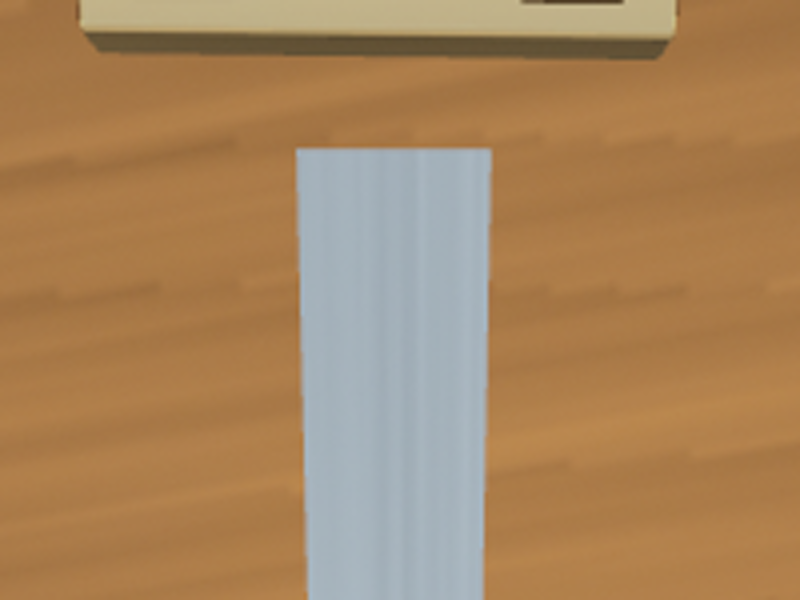

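View pics/i3.png

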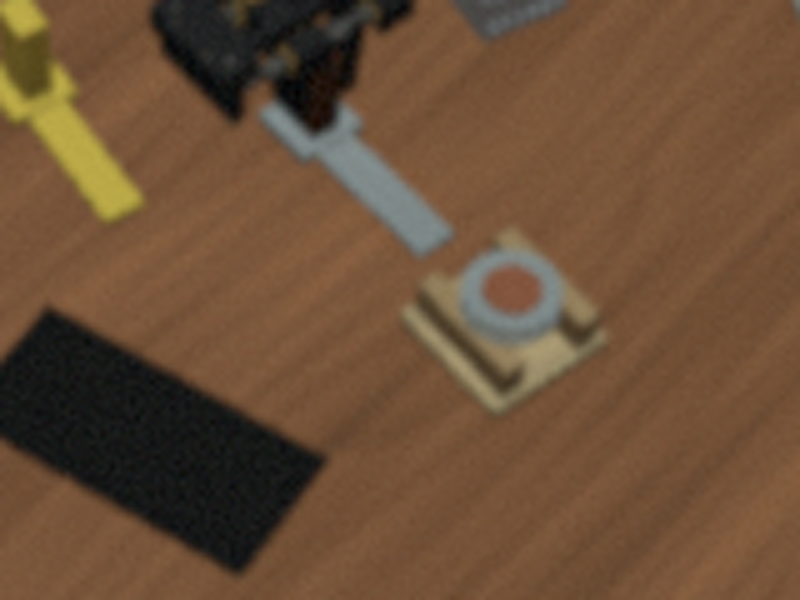

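Yaw, height and lateral alignment look right, so I'll insert the blade.

play_rows(
  targets=[
    [[0, -0.003, -0.01], [0.3, -0.05, 0], 255],
    [[0, 0, 0], [0.5, -0.09, 0], 255],
    [[0, 0, 0], [0.5, -0.09, 0], 255],
    [[0, 0, 0], [0.5, -0.09, 0], 255],
    [[0, 0, 0], [0.3, -0.05, 0], 255],
  ],
)

```text
clock: 7.35
tool_pos: [0.5092, 0.2167, 0.073]
eef_rot: [0.706, -0.062, -0.703, -0.063]
contact_force: [-0.0, -0.1, -2.2]
opening: 0.22
```

play_rows(
  targets=[
    [[0, 0, 0], [0, 0, 0], 255],
  ],
)

```text
clock: 7.45
tool_pos: [0.5092, 0.2166, 0.0729]
eef_rot: [0.706, -0.062, -0.702, -0.063]
contact_force: [-0.2, -0.7, -1.8]
opening: 0.221
```

```bash
python3 look.py j wrist scene; python3 -c "
import cv2
i=cv2.imread('pics/j_wrist.png');cv2.imwrite('pics/j2.png',cv2.resize(i[0:150,220:420],None,fx=4,fy=4,interpolation=2))
i=cv2.imread('pics/j_scene.png');cv2.imwrite('pics/j3.png',cv2.resize(i[100:220,280:440],None,fx=5,fy=5,interpolation=2))"
```

```text
7.45 [-0.722  0.946  0.413  1.933 -0.86   0.441 -1.412] [0.5092 0.2166 0.0729] [-0.2 -0.7 -1.8] [-0.04  0.21 -0.02] 0.22081147304537085
yaw blade -0.1773363700429456 tilt [0.0054 0.0005] -0.0052
```

View pics/j2.png

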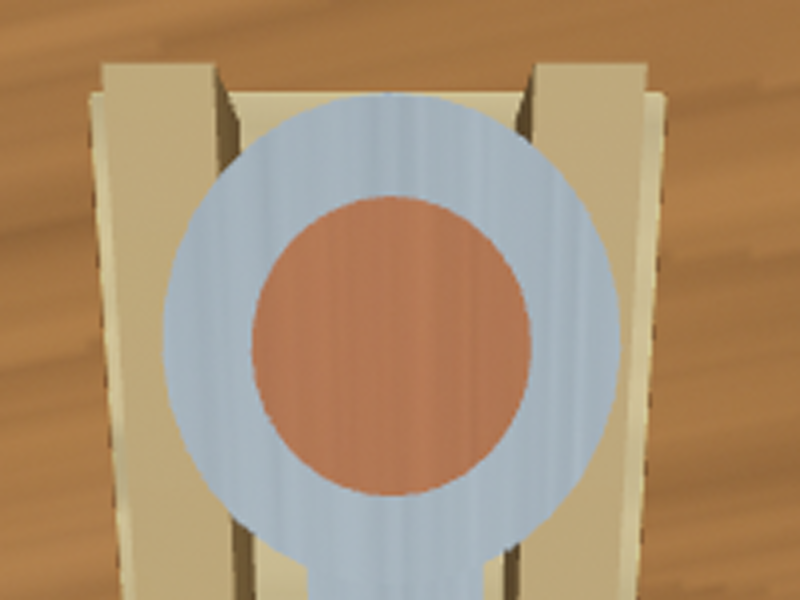

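View pics/j3.png

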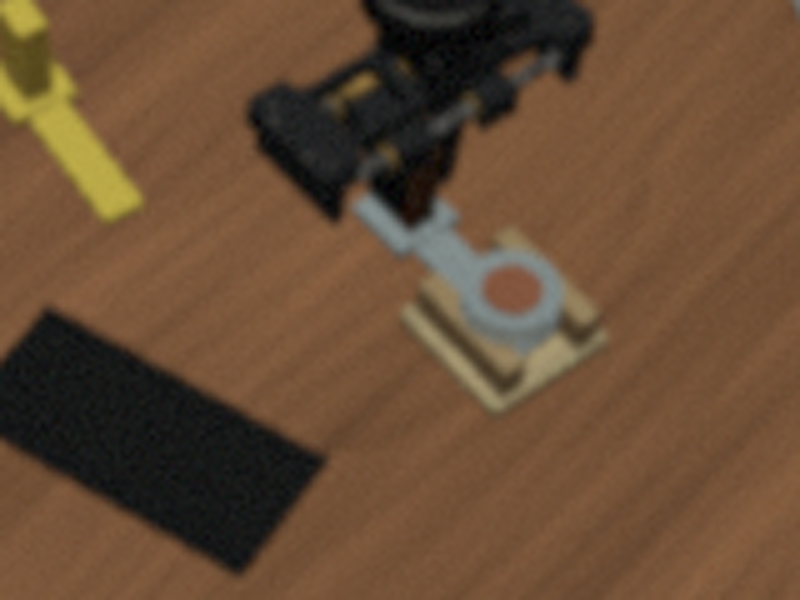

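The disc is centred at crop column 391 with the blade centred at 394, and the rails are parallel to the blade.

```bash
python3 - <<'E'
from h import *
import pickle
w=pickle.load(open('j_wrist.pkl','rb'))
C=lambda u,v:((u+.5)/4-.5+220,(v+.5)/4-.5)
def f(p):
    a=np.linspace(0,2*np.pi,361); P=np.c_[p[0]+.028*np.cos(a),p[1]+.028*np.sin(a),np.full(361,.048)]
    q=proj(w,P); return np.array([q[:,0].min()-C(162.5,0)[0],q[:,0].max()-C(619.5,0)[0],q[:,1].min()-C(0,93.5)[1]])
d=least_squares(f,[.59,.2]); print(d.x,d.fun)
tcp=np.array([.5092,.2166]); y=-.1773; u=np.array([np.cos(y),np.sin(y)]);v=np.array([-u[1],u[0]])
print("disc along blade from lifter origin",(d.x-tcp)@u+.0018,"lat",(d.x-tcp)@v)
E
```

```text
[0.59347753 0.20098283] [-0.18706222  0.18682937  0.01753391]
disc along blade from lifter origin 0.08751078814482492 lat -0.0005081064813224164
```

play_rows(
  targets=[
    [[0, 0.004, 0], [0, 0, 0.12], 255],
    [[0, 0, 0], [0, 0, 0.07], 255],
    [[0, 0, 0], [0, 0, 0.07], 255],
    [[0, 0, 0], [0, 0, 0.07], 255],
    [[0, 0, 0], [0, 0, 0.07], 255],
  ],
)

```text
clock: 8.05
tool_pos: [0.5055, 0.2174, 0.0879]
eef_rot: [-0.703, 0.062, 0.706, 0.063]
contact_force: [-0.8, -0.6, -2.3]
opening: 0.223
```

play_rows(
  targets=[
    [[0, 0, 0], [0, 0, 0.1], 255],
    [[0, 0, 0], [0, 0, 0.1], 255],
    [[0, 0, 0], [0, 0, 0.05], 255],
    [[0, 0, 0], [0, 0, 0], 255],
  ],
)

```text
clock: 8.45
tool_pos: [0.5061, 0.2174, 0.0981]
eef_rot: [-0.703, 0.062, 0.706, 0.063]
contact_force: [-0.2, 0.5, -2.6]
opening: 0.221
```

```bash
cat > z.sh <<'E'
python3 look.py $1 wrist scene; python3 -c "
import cv2
i=cv2.imread('pics/$1_wrist.png');a=cv2.resize(i[0:150,220:420],None,fx=2.5,fy=2.5,interpolation=2)
i=cv2.imread('pics/$1_scene.png');b=cv2.resize(i[$2:$2+75,$3:$3+100],None,fx=5,fy=5,interpolation=2)
import numpy as np
h=max(a.shape[0],b.shape[0])
cv2.imwrite('pics/$1_z.png',np.hstack([a,cv2.resize(b,(300,225))[:] if 0 else b[:375,:300]]))"
E
sed -i 's/\[\$2:\$2+75,\$3:\$3+100\]/[$2:$2+75,$3:$3+60]/' z.sh; bash z.sh k 115 350
```

```text
8.45 [-0.749  0.91   0.46   1.93  -0.823  0.503 -1.443] [0.5061 0.2174 0.0981] [-0.2  0.5 -2.6] [ 0.05  0.3  -0.01] 0.22116316713247455
yaw blade -0.17610810888888523 tilt [-0.0034  0.0015] 0.0036
```

View pics/k_z.png

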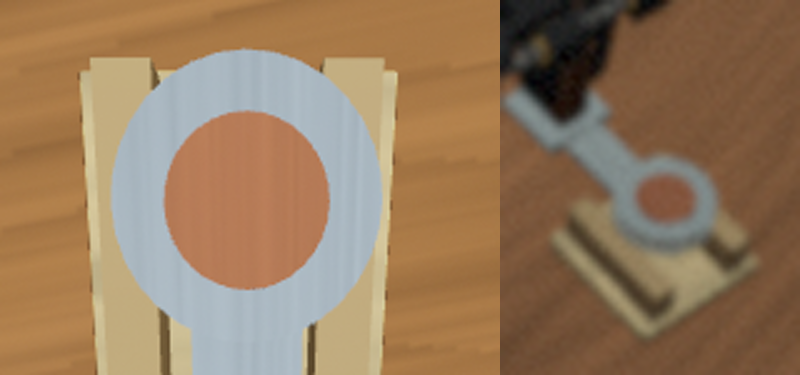

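play_rows(
  targets=[
    [[0, -0.001, 0], [0, 0, 0.1], 255],
    [[0, -0.001, 0], [0.02, -0.1, 0.2], 255],
    [[0, 0, 0], [0.04, -0.2, 0.2], 255],
    [[0, 0, 0], [0.06, -0.3, 0.15], 255],
    [[0, 0, 0], [0.06, -0.4, 0.05], 255],
  ],
)

```text
clock: 9.05
tool_pos: [0.514, 0.1764, 0.127]
eef_rot: [-0.704, 0.062, 0.704, 0.063]
contact_force: [-0.1, 0.5, -3.1]
opening: 0.219
```

play_rows(
  targets=[
    [[0, 0, 0.007], [0.06, -0.5, 0], 255],
    [[0, 0, 0.008], [0.06, -0.6, 0], 255],
    [[0, 0, 0.008], [0.06, -0.65, 0], 255],
    [[0, 0, 0.008], [0.06, -0.65, 0], 255],
    [[0, 0, 0.008], [0.06, -0.65, 0], 255],
  ],
)

```text
clock: 9.55
tool_pos: [0.5253, 0.0527, 0.1265]
eef_rot: [-0.705, 0.049, 0.706, 0.049]
contact_force: [1.7, -0.1, -3.3]
opening: 0.221
```

play_rows(
  targets=[
    [[0, 0, 0.008], [0.06, -0.65, 0], 255],
    [[0, 0, 0.008], [0.06, -0.65, 0], 255],
    [[0, 0, 0.008], [0.06, -0.65, 0], 255],
    [[0, 0, 0.008], [0.06, -0.65, 0], 255],
    [[0, 0, 0.007], [0.06, -0.6, 0], 255],
  ],
)

```text
clock: 10.05
tool_pos: [0.5368, -0.0758, 0.1265]
eef_rot: [-0.706, 0.036, 0.707, 0.035]
contact_force: [-0.6, -0.3, -2.9]
opening: 0.222
```

```bash
bash z.sh l 175 320
```

```text
10.05 [-0.177  0.838  0.402  1.945 -0.661  0.493 -0.971] [ 0.5368 -0.0758  0.1265] [-0.6 -0.3 -2.9] [ 0.05  0.29 -0.01] 0.22232652550504173
yaw blade -0.10018174713461413 tilt [-0.0014 -0.0002] 0.0014
```

View pics/l_z.png

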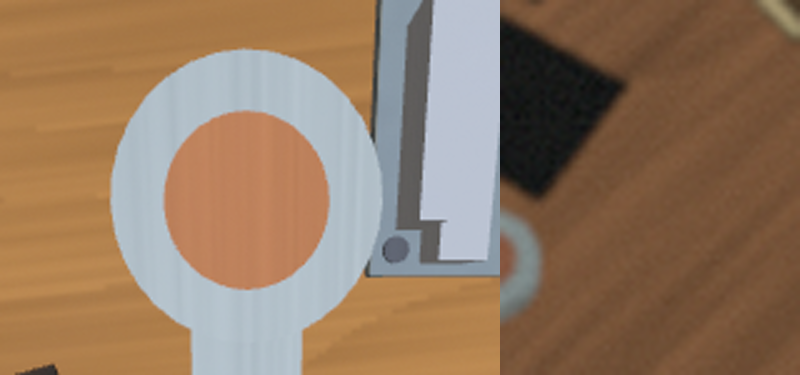

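play_rows(
  targets=[
    [[0, 0, 0], [0, -0.5, 0.1], 255],
    [[0, 0, 0], [0, -0.5, 0.2], 255],
    [[0, 0, 0], [0, -0.45, 0.2], 255],
    [[0, 0, 0], [0, -0.35, 0.1], 255],
    [[0, 0, 0], [0, -0.25, 0], 255],
  ],
)

```text
clock: 10.65
tool_pos: [0.5374, -0.1563, 0.1506]
eef_rot: [-0.706, 0.035, 0.706, 0.035]
contact_force: [-0.7, -0.2, -2.1]
opening: 0.22
```

play_rows(
  targets=[
    [[0, 0, 0], [0, -0.15, 0], 255],
    [[0, 0, 0], [0, -0.07, 0], 255],
    [[0, 0, 0], [0, 0, 0], 255],
  ],
)

```text
clock: 10.95
tool_pos: [0.537, -0.1631, 0.1494]
eef_rot: [-0.705, 0.034, 0.707, 0.035]
contact_force: [0.4, 0.5, -3.0]
opening: 0.219
```

```bash
python3 look.py m wrist; python3 -c "
import cv2
i=cv2.imread('pics/m_wrist.png');cv2.imwrite('pics/m2.png',cv2.resize(i[0:150,220:420],None,fx=4,fy=4,interpolation=2))"
```

```text
10.95 [-0.032  0.82   0.43   1.875 -0.593  0.58  -0.883] [ 0.537  -0.1631  0.1494] [ 0.4  0.5 -3. ] [ 0.02  0.37 -0.02] 0.21891206180283088
yaw blade -0.09791020050485673 tilt [-0.0028  0.0018] 0.0029
```

View pics/m2.png

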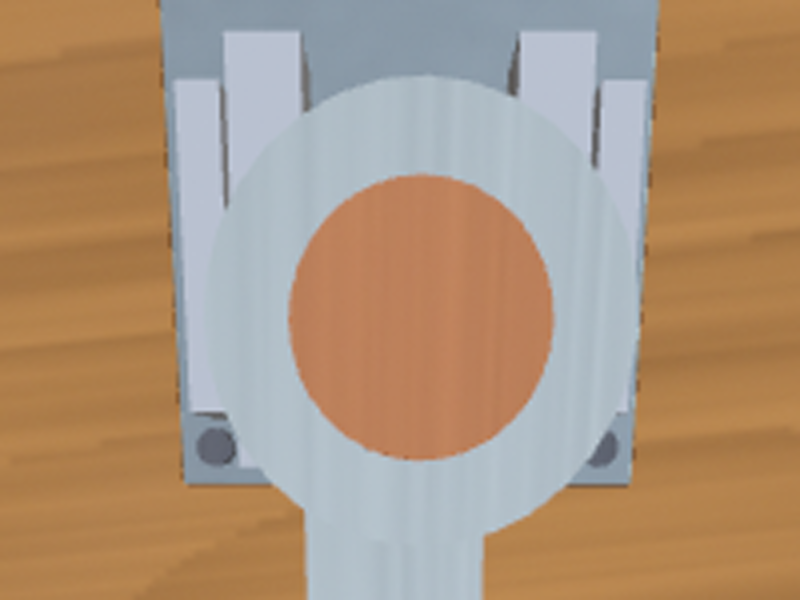

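The disc slid about 3.5 mm sideways on the blade (centre column 421 against blade 394). That is because the camera hold stopped the arm mid-motion. It still lies flat, well within the ±13 mm blade. From here I'll stop smoothly before every picture and offset the placement.

```bash
cat > n.py <<'E'
from h import *
import pickle
w=pickle.load(open('m_wrist.pkl','rb')); m=.001
C=lambda *a:[((u+.5)/4-.5+220,(v+.5)/4-.5) for u,v in a]
L=np.array([[38,34,34],[38,20,34],[38,-20,34],[38,-34,34],[28,34,42],[28,-34,42],[-42,50,10],[-42,-50,10]])*m
uv=C((223.5,30.5),(300,30.5),(520.5,30.5),(597.5,30.5),(220,79),(601,80),(184.5,484),(631.5,485))
pn,e=fit([(w,L,uv)],[.647,-.176,-.09]); print("nest",pn,e.round(1))
tcp=np.array([.5370,-.1631]);yb=-.0979; zt=.1494-.0523+.018
def f(p):
    a=np.linspace(0,2*np.pi,361); P=np.c_[p[0]+.028*np.cos(a),p[1]+.028*np.sin(a),np.full(361,zt)]
    q=proj(w,P); g=[q[:,0].min()-C((204.5,0))[0][0],q[:,0].max()-C((637.5,0))[0][0],q[:,1].min()-C((0,75))[0][1]];return np.array(g)
d=least_squares(f,[.62,-.17]);print("disc",d.x,d.fun)
rot=lambda a,x:R.from_euler('z',-a).apply([x[0],x[1],0])
print("disc in lifter(+1.8)",rot(yb,d.x-tcp),"disc to seat in nest",rot(pn[2],pn[:2]-d.x),"world",pn[:2]-d.x)
# camera foreshortening check: predict apparent disc
E
python3 n.py
```

```text
nest [ 0.64660734 -0.17752466 -0.09861813] [ 0.3  0.1  0.3  0.1 -0.2  0.2 -0.3  0.2  0.1 -0.   0.  -0.2 -0.1 -0.2
 -0.1 -0.3]
disc [ 0.62588963 -0.17618129] [-0.37101271  0.37022417  0.03381592]
disc in lifter(+1.8) [ 0.0897426  -0.00433026  0.        ] disc to seat in nest [0.02074932 0.00070299 0.        ] world [ 0.02071772 -0.00134336]
```

play_rows(
  targets=[
    [[0, 0, 0], [0.06, -0.005, 0], 255],
    [[0, 0, 0], [0.12, -0.01, -0.06], 255],
    [[0, 0, 0], [0.15, -0.01, -0.14], 255],
    [[0, 0, 0], [0.12, -0.01, -0.2], 255],
    [[0, 0, 0], [0.06, -0.005, -0.24], 255],
  ],
)

```text
clock: 11.5
tool_pos: [0.5585, -0.1649, 0.1234]
eef_rot: [-0.706, 0.034, 0.707, 0.035]
contact_force: [-0.0, -0.2, -3.2]
opening: 0.223
```

play_rows(
  targets=[
    [[0, 0, 0], [0, 0, -0.24], 255],
    [[0, 0, 0], [0, 0, -0.2], 255],
    [[0, 0, 0], [0, 0, -0.14], 255],
    [[0, 0, 0], [0, 0, -0.08], 255],
    [[0, 0, 0], [0, 0, 0], 255],
  ],
)

```text
clock: 12.0
tool_pos: [0.5572, -0.1651, 0.0974]
eef_rot: [-0.705, 0.034, 0.707, 0.035]
contact_force: [0.5, 0.9, -2.5]
opening: 0.221
```

```bash
python3 look.py o wrist scene; python3 -c "
import cv2
i=cv2.imread('pics/o_wrist.png');cv2.imwrite('pics/o2.png',cv2.resize(i[0:150,220:420],None,fx=4,fy=4,interpolation=2))
i=cv2.imread('pics/o_scene.png');cv2.imwrite('pics/o3.png',cv2.resize(i[220:320,240:370],None,fx=5,fy=5,interpolation=2))"
```

```text
12.0 [-0.002  0.915  0.378  1.834 -0.633  0.518 -0.866] [ 0.5572 -0.1651  0.0974] [ 0.5  0.9 -2.5] [-0.01  0.29  0.03] 0.2205756886066735
yaw blade -0.09842758144907006 tilt [-0.0027  0.0015] 0.0029
```

View pics/o2.png

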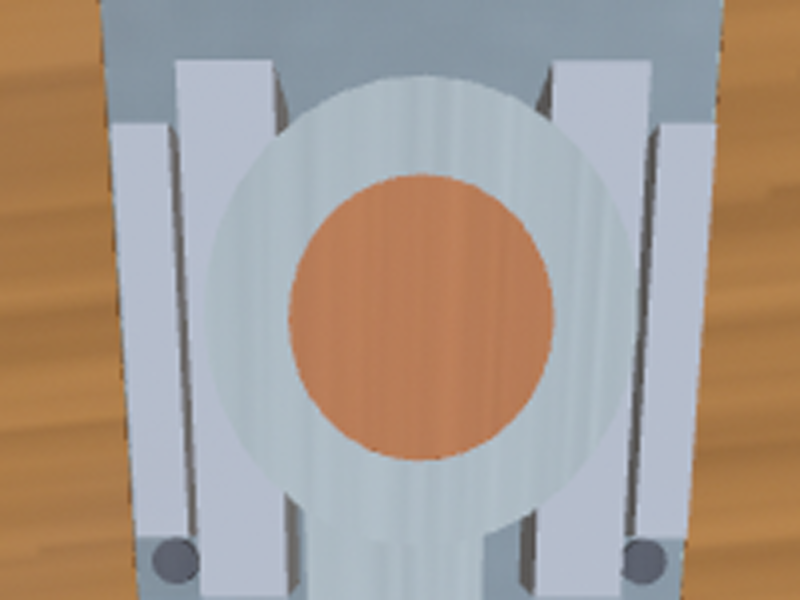

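View pics/o3.png

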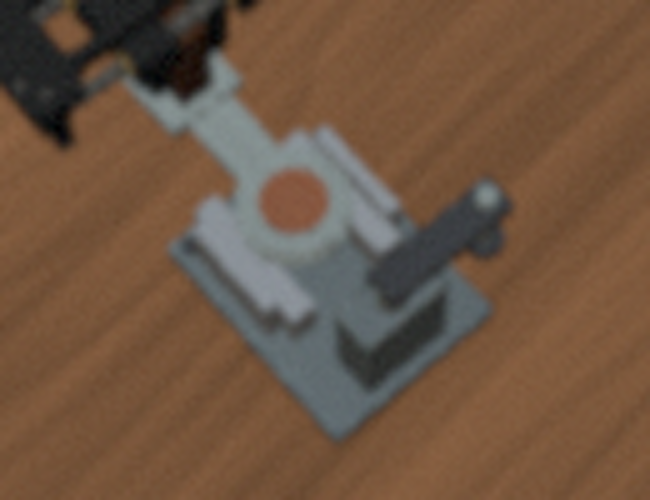

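```bash
cat > n2.py <<'E'
from h import *
import pickle
w=pickle.load(open('o_wrist.pkl','rb')); m=.001
C=lambda *a:[((u+.5)/4-.5+220,(v+.5)/4-.5) for u,v in a]
L=np.array([[38,34,34],[38,20,34],[38,-20,34],[38,-34,34],[28,34,42],[28,-34,42],[-38,34,34],[-38,20,34],[-38,-20,34],[-38,-34,34],[-28,34,42],[-28,-34,42]])*m
uv=C((175,60),(272,60),(553,60),(652,60),(168,123),(660,123),(201,597),(287,597),(537,597),(621,597),(189,537),(637,538))
pn,e=fit([(w,L,uv)],[.647,-.176,-.09]); print("nest",pn,e.round(1))
tcp=np.array([.5572,-.1651]);yb=-.0984; zt=.0974-.0523+.018
def f(p):
    a=np.linspace(0,2*np.pi,361); P=np.c_[p[0]+.028*np.cos(a),p[1]+.028*np.sin(a),np.full(361,zt)]
    q=proj(w,P); g=[q[:,0].min()-C((204.5,0))[0][0],q[:,0].max()-C((637.5,0))[0][0],q[:,1].min()-C((0,75))[0][1],q[:,1].max()-C((0,545))[0][1]];return np.array(g)
d=least_squares(f,[.62,-.17]);print("disc",d.x,d.fun)
rot=lambda a,x:R.from_euler('z',-a).apply([x[0],x[1],0])
print("disc from tcp",rot(yb,d.x-tcp),"disc to seat in nest",rot(pn[2],pn[:2]-d.x),"world",pn[:2]-d.x)
E
python3 n2.py
```

```text
nest [ 0.64641927 -0.17749039 -0.09779702] [ 0.5  0.4  0.6  0.4 -0.1  0.3 -0.5  0.3  0.5  0.2 -0.6  0.1  0.5 -0.4
  0.4 -0.4 -0.7 -0.4 -0.2 -0.4  0.5 -0.4 -0.8 -0.7]
disc [ 0.6461862 -0.178186 ] [-0.38126495  0.38046926 -0.11410867  0.185426  ]
disc from tcp [ 0.08984132 -0.00428058  0.        ] disc to seat in nest [0.00016404 0.00071504 0.        ] world [0.00023307 0.0006956 ]
```

play_rows(
  targets=[
    [[0, 0, 0], [0.005, 0.015, -0.06], 255],
    [[0, 0, 0], [0, 0, -0.1], 255],
    [[0, 0, 0], [0, 0, -0.08], 255],
    [[0, 0, 0], [0, 0, -0.06], 255],
    [[0, 0, 0], [0, 0, -0.05], 255],
  ],
)

```text
clock: 12.6
tool_pos: [0.5577, -0.1645, 0.0835]
eef_rot: [-0.705, 0.034, 0.707, 0.035]
contact_force: [0.1, -0.1, -3.1]
opening: 0.219
```

play_rows(
  targets=[
    [[0, 0, 0], [0, 0, -0.05], 255],
    [[0, 0, 0], [0, 0, -0.06], 255],
    [[0, 0, 0], [0, 0, -0.08], 255],
    [[0, 0, 0], [0, 0, -0.1], 255],
    [[0, 0, 0], [0, 0, 0], 255],
  ],
)

```text
clock: 13.1
tool_pos: [0.5575, -0.1643, 0.0717]
eef_rot: [-0.705, 0.034, 0.707, 0.035]
contact_force: [-0.1, 0.3, -2.7]
opening: 0.223
```

```bash
python3 look.py p wrist scene; python3 -c "
import cv2
i=cv2.imread('pics/p_wrist.png');cv2.imwrite('pics/p2.png',cv2.resize(i[0:150,220:420],None,fx=4,fy=4,interpolation=2))
i=cv2.imread('pics/p_scene.png');cv2.imwrite('pics/p3.png',cv2.resize(i[220:320,240:370],None,fx=5,fy=5,interpolation=2))"
```

```text
13.1 [ 0.015  0.953  0.343  1.839 -0.654  0.469 -0.849] [ 0.5575 -0.1643  0.0717] [-0.1  0.3 -2.7] [ 0.05  0.18 -0.01] 0.22250778280496947
yaw blade -0.09817556416871914 tilt [-0.0027  0.0016] 0.0028
```

View pics/p2.png

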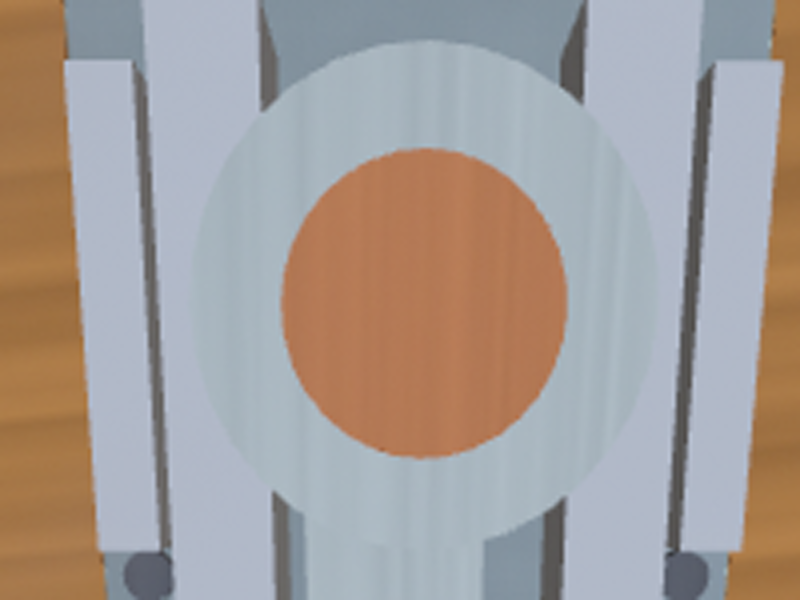

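View pics/p3.png

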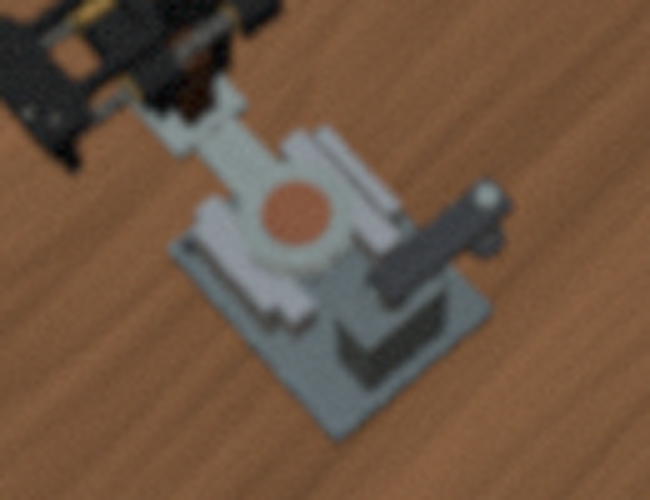

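The disc now rests on the rails, released from the blade, at column ~423 midway between the cheeks (~421). I'll draw the blade out.

play_rows(
  targets=[
    [[0, 0, 0], [-0.15, 0.015, 0], 255],
    [[0, 0, 0], [-0.35, 0.035, 0], 255],
    [[0, 0, 0], [-0.5, 0.05, 0], 255],
    [[0, 0, 0], [-0.5, 0.05, 0], 255],
    [[0, 0, 0], [-0.5, 0.05, 0], 255],
  ],
)

```text
clock: 13.7
tool_pos: [0.4767, -0.1565, 0.0725]
eef_rot: [-0.706, 0.034, 0.707, 0.035]
contact_force: [-0.3, -0.4, -1.8]
opening: 0.222
```

play_rows(
  targets=[
    [[0, 0, 0], [-0.3, 0.03, 0], 255],
    [[0, 0, 0], [0, 0, 0.3], 255],
    [[0, 0, 0], [0, 0, 0.6], 255],
    [[0, 0, 0], [0, 0, 0.6], 255],
    [[0, 0, 0], [0, 0, 0.3], 255],
  ],
)

```text
clock: 14.2
tool_pos: [0.4659, -0.1557, 0.146]
eef_rot: [-0.706, 0.035, 0.706, 0.035]
contact_force: [0.8, 0.3, -1.7]
opening: 0.223
```

play_rows(
  targets=[
    [[0, 0, 0], [0, 0, 0], 255],
  ],
)

```text
clock: 14.3
tool_pos: [0.4663, -0.1556, 0.1458]
eef_rot: [0.707, -0.035, -0.706, -0.035]
contact_force: [0.7, 0.8, -1.6]
opening: 0.224
```

```bash
python3 look.py q wrist scene top; python3 -c "
import cv2
i=cv2.imread('pics/q_scene.png');cv2.imwrite('pics/q3.png',cv2.resize(i[220:320,240:370],None,fx=5,fy=5,interpolation=2))"
```

```text
14.3 [ 0.016  0.756  0.352  2.084 -0.642  0.407 -0.79 ] [ 0.4663 -0.1556  0.1458] [ 0.7  0.8 -1.6] [-0.04  0.16  0.03] 0.2243461244869617
yaw blade -0.09824753663013723 tilt [ 0.0011 -0.0001] -0.0011
```

View pics/q3.png

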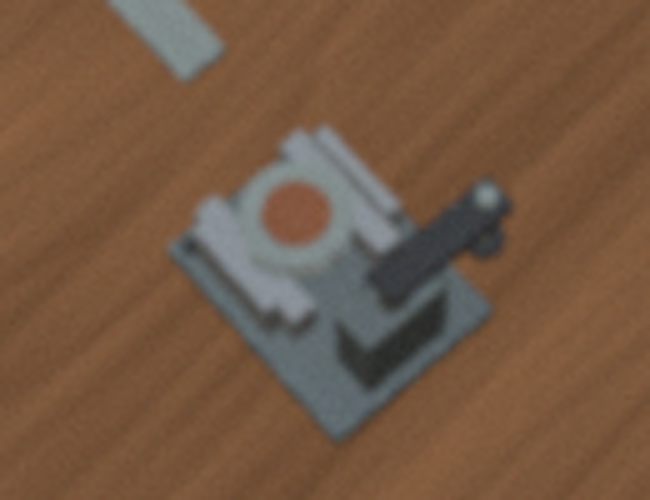

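View pics/q_wrist.png

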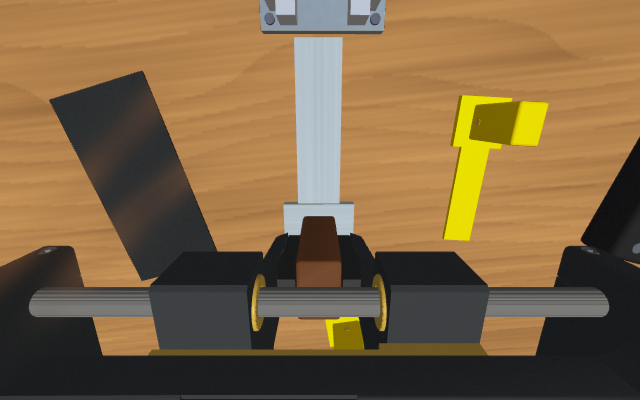

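The disc stayed put on the nest and the blade is clear. Next I'll carry the lifter back over the mat.

play_rows(
  targets=[
    [[0, 0, 0.044], [-0.03, 0.6, 0], 255],
    [[0, 0, 0.044], [-0.03, 0.85, 0], 255],
    [[0, 0, 0.044], [-0.03, 0.85, 0], 255],
    [[0, 0, 0.044], [-0.03, 0.85, 0], 255],
    [[0, 0, 0.044], [-0.02, 0.6, -0.2], 255],
  ],
)

```text
clock: 14.95
tool_pos: [0.4597, -0.0028, 0.1356]
eef_rot: [-0.705, -0.045, 0.707, -0.044]
contact_force: [-0.3, 0.2, -0.8]
opening: 0.222
```

play_rows(
  targets=[
    [[0, 0, 0.044], [0, 0.32, -0.4], 255],
    [[0, 0, 0], [0, 0, -0.4], 255],
    [[0, 0, 0], [0, 0, -0.4], 255],
    [[0, 0, 0], [0, 0, -0.3], 255],
    [[0, 0, 0], [0, 0, 0], 255],
  ],
)

```text
clock: 15.45
tool_pos: [0.459, 0.0074, 0.0743]
eef_rot: [-0.703, -0.059, 0.707, -0.058]
contact_force: [-0.8, -0.3, -2.0]
opening: 0.223
```

```bash
python3 look.py s wrist scene
```

```text
15.45 [-0.185  0.859  0.114  2.192 -0.724  0.133 -0.796] [0.459  0.0074 0.0743] [-0.8 -0.3 -2. ] [-0.02  0.16 -0.02] 0.22325578444777786
yaw blade 0.16529134019004527 tilt [-0.0061  0.0011] 0.0058
```

View pics/s_wrist.png

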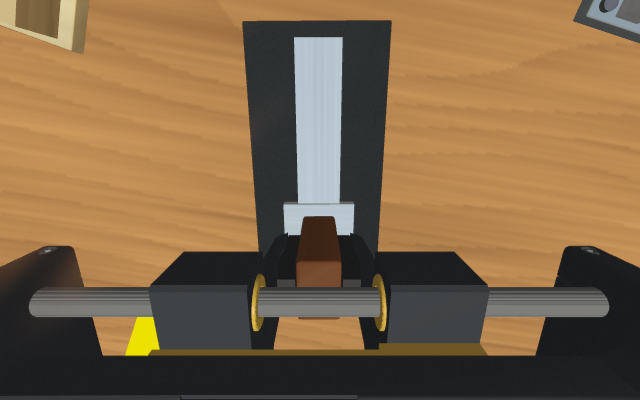

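play_rows(
  targets=[
    [[0, -0.005, 0], [0, 0, -0.15], 255],
    [[0, 0, 0], [0, 0, -0.15], 255],
    [[0, 0, 0], [0, 0, -0.08], 255],
    [[0, 0, 0], [0, 0, -0.06], 255],
    [[0, 0, 0], [0, 0, 0], 255],
  ],
)

```text
clock: 16.05
tool_pos: [0.4601, 0.0075, 0.0583]
eef_rot: [0.706, 0.059, -0.704, 0.058]
contact_force: [-0.3, 1.0, -1.2]
opening: 0.221
```

```bash
python3 look.py t
```

```text
16.05 [-0.155  0.889  0.064  2.197 -0.744  0.074 -0.777] [0.4601 0.0075 0.0583] [-0.3  1.  -1.2] [-0.03  0.18 -0.04] 0.22113026334111466
yaw blade 0.16581051595332222 tilt [0.0024 0.0007] -0.0024
```

play_rows(
  targets=[
    [[0, 0, 0], [0, 0, -0.05], 255],
    [[0, 0, 0], [0, 0, -0.03], 255],
    [[0, 0, 0], [0, 0, 0], 255],
  ],
)

```text
clock: 16.35
tool_pos: [0.4602, 0.0076, 0.0553]
eef_rot: [0.706, 0.059, -0.704, 0.058]
contact_force: [0.5, 0.1, -1.7]
opening: 0.219
```

```bash
python3 look.py t wrist; python3 look.py u scene; python3 -c "
import cv2
i=cv2.imread('pics/u_scene.png');cv2.imwrite('pics/u3.png',cv2.resize(i[130:230,250:380],None,fx=6,fy=6,interpolation=2))"
```

```text
16.35 [-0.151  0.895  0.056  2.197 -0.751  0.065 -0.77 ] [0.4602 0.0076 0.0553] [ 0.5  0.1 -1.7] [-0.01  0.27  0.02] 0.21944693093660206
yaw blade 0.16579002987098806 tilt [0.0028 0.0006] -0.0029
16.4 [-0.151  0.895  0.056  2.197 -0.751  0.065 -0.77 ] [0.4602 0.0076 0.0554] [-0.9  0.  -2.7] [-0.02  0.19  0.01] 0.2188017240662149
yaw blade 0.16583017960570362 tilt [0.0028 0.0007] -0.0029
```

View pics/u3.png

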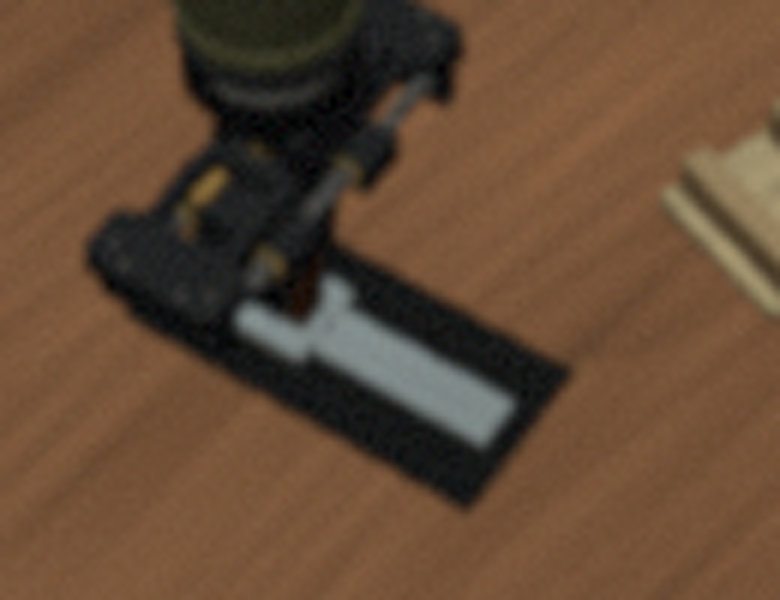

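play_rows(
  targets=[
    [[0, 0, 0], [0, 0, -0.02], 255],
    [[0, 0, 0], [0, 0, 0], 255],
  ],
)

```text
clock: 16.65
tool_pos: [0.4604, 0.0076, 0.0551]
eef_rot: [0.706, 0.059, -0.703, 0.058]
contact_force: [-1.0, -1.0, 5.1]
opening: 0.219
```

play_rows(
  targets=[
    [[0, 0, 0], [0, 0, -0.015], 255],
    [[0, 0, 0], [0, 0, 0], 255],
  ],
)

```text
clock: 16.85
tool_pos: [0.4604, 0.0076, 0.0551]
eef_rot: [0.706, 0.059, -0.703, 0.058]
contact_force: [-1.0, 0.1, 11.6]
opening: 0.218
```

Contact with the mat is felt, so I'll open the gripper.

play_rows(
  targets=[
    [[0, 0, 0], [0, 0, 0.01], 150],
    [[0, 0, 0], [0, 0, 0], 150],
    [[0, 0, 0], [0, 0, 0], 100],
    [[0, 0, 0], [0, 0, 0], 100],
    [[0, 0, 0], [0, 0, 0], 100],
  ],
)

```text
clock: 17.35
tool_pos: [0.4602, 0.0075, 0.0543]
eef_rot: [0.706, 0.059, -0.704, 0.058]
contact_force: [0.4, 0.6, -0.6]
opening: 0.607
```

```bash
python3 look.py v wrist
```

```text
17.35 [-0.149  0.897  0.054  2.197 -0.755  0.062 -0.766] [0.4602 0.0075 0.0543] [ 0.4  0.6 -0.6] [-0.04  0.18  0.01] 0.6067189009519136
yaw blade 0.16579502431213652 tilt [0.0026 0.0006] -0.0027
```

View pics/v_wrist.png

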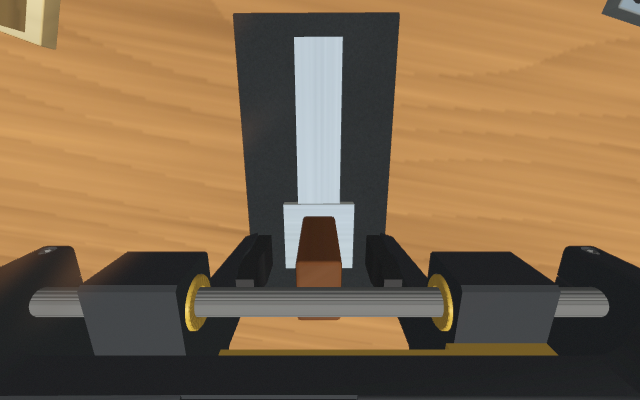

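The jaws are clear on both sides of the handle (handle at 297–342, fingers at ~270 and ~367). I'll rise straight up.

play_rows(
  targets=[
    [[0, 0, 0], [0, 0, 0.2], 100],
    [[0, 0, 0], [0, 0, 0.5], 100],
    [[0, 0, 0], [0, 0, 0.8], 60],
    [[0, 0, 0], [0, 0, 0.9], 0],
    [[0, 0, 0], [0, 0, 0.9], 0],
  ],
)

```text
clock: 17.9
tool_pos: [0.4596, 0.0077, 0.1881]
eef_rot: [0.705, 0.059, -0.704, 0.058]
contact_force: [1.0, -0.6, -0.6]
opening: 0.86
```

play_rows(
  targets=[
    [[0, 0, 0], [0, 0, 0.8], 0],
    [[0, 0, 0], [-0.4, 0, 0.4], 0],
    [[0, 0, 0], [0, 0, 0], 0],
    [[0, 0, 0], [0, 0, 0], 0],
  ],
)

```text
clock: 18.3
tool_pos: [0.4441, 0.0079, 0.2345]
eef_rot: [0.706, 0.059, -0.703, 0.058]
contact_force: [0.8, 0.2, -0.3]
opening: 0.997
```

```bash
python3 look.py w wrist scene top; python3 -c "
import cv2,numpy as np
i=cv2.imread('pics/w_scene.png');a=i[130:330,240:440]
cv2.imwrite('pics/w3.png',cv2.resize(a,None,fx=3,fy=3,interpolation=2))"
```

```text
18.3 [-0.457  0.571  0.531  2.147 -0.549  0.554 -0.924] [0.4441 0.0079 0.2345] [ 0.8  0.2 -0.3] [-0.    0.12 -0.01] 0.997199794826172
yaw blade 0.1662791671221977 tilt [0.0033 0.0012] -0.0034
```

View pics/w3.png

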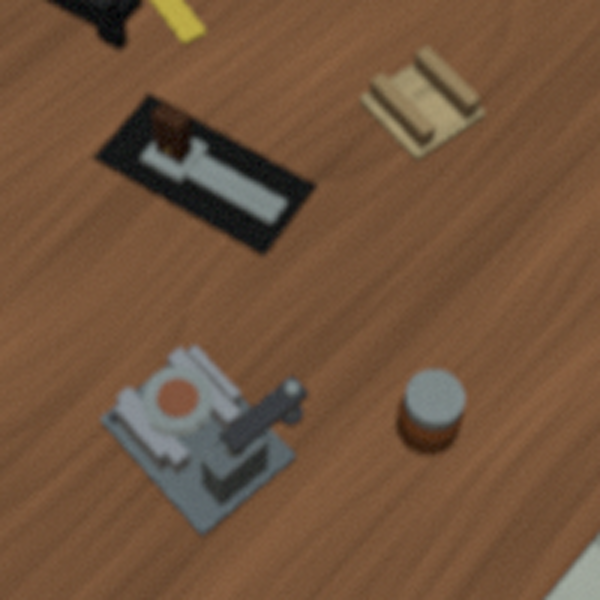

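View pics/w_wrist.png

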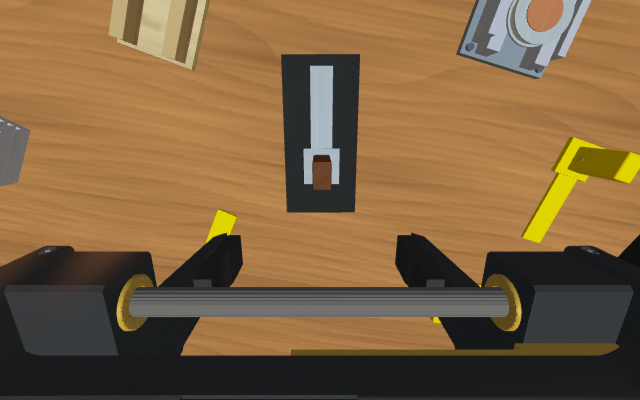

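View pics/w_top.png

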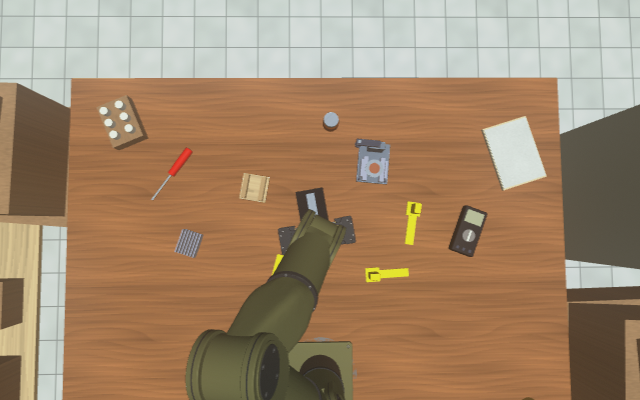

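The lifter is standing on the mat, the disc is in the nest between the cheeks (top ~(375,168)), the rack is empty and the bystanders are unmoved. I'll hand in the job.

```bash
python3 -c "
from plant import r
print(r.finish_job())"
```

```text
the job is handed in; nothing more can be done
None
```

The disc is now lying on the clamp nest's two rails, and the lifter is standing released on its rubber mat. The job was handed in at about 18.3 s of the 64 s allowed; the hand-in reports no verdict.

- **Done:** I took the wooden-handled lifter (not the yellow look-alikes), slid the blade under the disc on the rack and carried it to the nest. I lowered it between the cheeks, drew the blade out, returned the lifter to the mat and let go.
- **Disc position:** Just before the final lowering, the fit put the disc 0.2 mm along and 0.7 mm across from the seat. I corrected the sideways part by about 0.6 mm. After release it read within about 0.5 mm of midway between the cheeks, judged by eye from image columns. I did not measure it again after drawing the blade out, but the later pictures show it unmoved and flat.
- **Last pictures:** The rack is empty, the bystanders look unmoved, and the gripper is open and touching nothing.
- **What went wrong:** The disc slid about 4 mm sideways on the blade during the carry, because a picture I took stopped the arm while it was still moving. It stayed flat, and I offset the placing to make up for it.
- **Lifter's place on the mat:** It stands about 12 mm further forward than it started and turned square to the mat. I did this to keep a wrist joint away from its range limit, which it had come close to when I gripped the lifter.
- **Where measurements disagreed:** The camera estimates for the rack and nest differed by 2–3 mm. I used the wrist camera's values for the final alignment.

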